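# Strip a returned wax heater for cleaning

## Robot

A 6-joint arm with a two-finger parallel gripper is mounted at the origin on the work surface. World frame = base frame: x ahead of the robot, y to its left, z up, the work surface at z = 0. Lengths are in m, angles in rad, forces in N, time in s.
With the tool pointing down it reaches from about 0.25 to 0.8 m from the base axis. Payload 3.9 kg.
Tool frame: the origin (TCP) lies midway between the tips of the shut fingers; the grasp point (between the pads) lies 19 mm behind it; z points along the fingers, y is the line along which they close (so a half turn about z gives the same grasp; the last joint's range is limited). The gripper opens to 85 mm and grips with 20 to 120 N. Pads are 22 mm wide; open, the fingers measure 114 mm over their backs; the gripper's body (76 mm by 85 mm) begins 54 mm behind the grasp point. The pads swing forward as they close: fully open they stand 13 mm farther back than shut.
Start: joints at [1.148, 0.26, -0.138, 1.173, 0, 1.571], TCP at [0.215, 0.479, 0.211] pointing down, gripper open.
Joint ranges: [-2.78, 2.78], [-0.83, 1.72], [-1.28, 1.37], [-1.9, 2.12], [-1.57, 1.48], [-3.14, 3.14]. Speed limits (rad/s): [2.57, 2.57, 3.14, 3.14, 3.14, 3.14].

## Interface

Orientations are given as a unit quaternion [x, y, z, w].
In Python, from rig import manip, camera, sign_off gives the robot as it stands.
- The arm moves only by the tool step_arm, never from a script. Its argument "moves" is a list of rows, each a list of 7 numbers: the turn, a rotation vector about the tool's x, y, z each as a share of 90 degrees, from -1 to 1, then the shift along the tool's x, y, z each as a share of 20 cm, from -1 to 1, then the opening, from 0 (shut) to 1 (fully open). In form: [[rx, ry, rz, tx, ty, tz, jaw], ...]. A call has 1 to 20 rows; each row shifts and turns the commanded pose from where the row before left it, along the tool's axes as they then stand; what a row does not reach is not made up. A row lasts 1/8 s, in which the tool goes at most 62.5 mm and 10.7 degrees, less where a joint would pass 70% of its speed; a pose out of reach is approached as far as the arm can. A call with a number of a shift or a turn outside -1 to 1 is refused whole. A call with a gripper value outside its range is refused whole. The fingers move at their own pace and stop on an object; the grip force is fixed at half the most. Time passes only in rows, so rows that do not move let the fingers close. It gives the time, the measured TCP pose, the force, the opening and the grip force at its end, in the units of the state.
- manip.read_state(): the state, without advancing time (a new reading comes with each control period).
- camera(name): name is "scene" or "top" or "wrist"; returns a dict with "color" (420x560x3 uint8, red, green, blue), "camera_matrix" (3x3 intrinsics, pixels), "k1" (the pictures are not rectified: a ray, as slopes to the right and down, at radius r is drawn at 1 + k1 r^2 times it, then the intrinsics apply), "R" (3x3) and "t" (3): a world point X has camera coordinates R X + t; the wrist camera has in their place "hand_eye" (4x4, takes a point from camera to tool coordinates, whose origin is the TCP and whose axes are the flange's). Camera axes: x right, y down, z forward; pixel columns grow to the right and rows downward; lengths in m; the calibration is good to about 2 mm. A picture is of the moment at which its call begins: read the wrist's pose just before it. There is no depth.
- sign_off(): hands the job in; it is judged then, once.
The state is a dict: "time": time; "qpos": joint angles; "qvel": joint speeds; "effort": joint torques, N m; "eef_pos": TCP position; "ee_rot": TCP orientation; "wrist_force": force on the tool from outside, world axes, zero at the start; "wrist_torque": the same for the moment, N m; "opening": finger opening in m; "finger_force": force on a finger pad.
Only numpy, scipy, OpenCV 4.12 (cv2) and the standard library are available. Lean on these libraries where they do the work, as an engineer would, in place of code of your own. Each camera call takes 0.05 s, during which the arm holds its last target. There are 200 camera calls.

## Task

This returned wax heater has to be stripped for cleaning: take off the domed lid and set it down on the bench, knob up, then lift the strainer out and stand it upright in the grey tray, and only then lift out the pot and stand it upright in the tray beside the strainer. Last, put the lid back on the empty heater so that it sits flat inside the raised rim and keeps the dust out. Set the parts down rather than dropping them, leave the heater standing where it is, and do not disturb the other things on the bench.

Things in the scene. Friction and masses are not known exactly. Their poses are not given: they have to be found in the camera images.
- heater: Wax heater: white round loose housing, 152 mm across, 120 high, 1.5 kg. Origin: centre of underside, z up. In its top a round well, 111 wide, 86 deep, with a flat ledge around it (112 mm above the origin, radius 55 to 66). A raised rim 8 mm high, inner radius 66, surrounds the ledge, open on the heater's -x side, where the dial is and the pot's handle passes out.
- pot: Round aluminium pot, open on top, about 0.26 kg, hanging by its flange in the heater's well. 80 mm high, body radius 51 (inside 47), floor 5 thick, flange radius 63 and 5 thick at the top. Origin: centre of underside, z up; at the start 37 mm above the heater's origin. Its handle points along the pot's -x.
- strainer: Perforated steel basket standing inside the pot, under the lid at the start; about 0.17 kg, 60 mm high, body radius 42, rim radius 44.5. Origin: centre of underside, z up; at the start 5 mm above the pot's origin. A fixed wire arch stands over it in its own y-z plane, topped by a black grip.
- lid: Smoke-grey domed lid, hollow and open underneath, about 0.15 kg; outer radius 62 mm, wall 4, dome 48 high. Origin: centre of its lower edge's plane, z up through the knob. It starts on the pot's flange, 117 mm above the heater's origin; on the empty heater it sits inside the raised rim flat on the ledge, 112 mm above it, with about 4 mm of play all round.
- tray: Grey cleaning tray, fixed to the bench: 300 mm long (x), 200 wide (y), walls 6 thick and 30 high with a lip standing out 6 mm, floor 6 mm above the origin, which is the centre of its underside. Pot and strainer fit side by side along its length; the pot's handle may stick out over the wall.
- bottle_white: Bystander: white pump bottle, radius 31 mm, 208 mm high with its black pump; origin at the centre of its underside.
- bottle_taupe: Bystander: taupe pump bottle, radius 31 mm, 208 mm high with its black pump; origin at the centre of its underside.
- jar: Bystander: white cosmetic jar with a black cap, radius 34 mm, 55 mm high; origin at the centre of its underside.
- carton_white: Bystander: white upright carton 60 x 60 x 150 mm; origin at the centre of its underside.
- scanner: Bystander: black hand scanner lying flat, 160 mm long (x) by 74 mm by 22 mm; origin at the centre of its underside.
- spatula: Bystander: spatula lying flat, about 193 mm long (x), 26 mm wide, 10 mm high; origin on its underside near the middle.
- pot_grip (a point): Middle of the pot's straight level black handle, at (-108, 0, 80) mm in the pot's frame, outside the heater's rim. The bar is 56 mm long along the pot's x (80 to 136 mm from the axis), 18 wide along y, 16 high. Axes as the pot's.
- strainer_grip (a point): Middle of the black grip on the strainer's arch, 103 mm above the strainer's origin and at the start 28 mm above the pot's rim: 44 mm long along the strainer's y, 10 wide along its x, 10 high. Axes as the strainer's.
- lid_knob (a point): Middle of the gripping part of the lid's black round knob, 70 mm above the lid's origin on its axis, 22 mm above the dome. Radius 14 mm, reaching 10 mm up and down from here.
Things that resemble listed ones, but are neither listed nor needed, are in the scene too. What is shaped like the lid but red or turquoise is not meant.

How it is judged:
By the outcome, as a careful person would: the job done as asked, in the order asked, and still so for the second after the job is handed in, with the robot touching nothing.
It also fails if it takes over 72 s, if anything falls off the work surface, if the arm or the gripper's body presses on something with over 40 N, if the wrist force passes 120 N, or if a joint passes its speed limit or range.

## Working session

There is one attempt and no reset: what is moved stays moved. The work goes in short steps, Python scripts to look and compute and a tool call to move; the robot and the scene stay as the last step left them, time stands still between calls to the robot, and variables do not carry over. Pictures are saved under pics/ and viewed, at most 10 in all, crops included, and the job is handed in when it is done.

Besides the shell and the picture viewer there is one more tool, called after ">>>" in YAML: its name, and indented under it one key for each argument. step_arm: Moves the arm, as the interface text tells. Shift numbers are shares of 20 cm and turn numbers shares of 90 degrees, none past 1 either way. Its arguments: {"type":"object","properties":{"moves":{"type":"array"}},"required":["moves"]}

```bash
mkdir -p pics; ls; cat > h.py <<'E'
import numpy as np, cv2, json
from rig import manip, camera
from scipy.spatial.transform import Rotation as Rn
def ray(c,u,v,T=None):
    K=np.array(c["camera_matrix"]);k=c["k1"]
    d=np.array([(u-K[0,2])/K[0,0],(v-K[1,2])/K[1,1]]);s=d.copy()
    for _ in range(20): s=d/(1+k*(s@s))
    r=np.array([s[0],s[1],1.])
    if T is None:
        R=np.array(c["R"]);t=np.array(c["t"]);return -R.T@t,R.T@r
    return T[:3,3],T[:3,:3]@r
def wristT(c,st):
    T=np.eye(4);T[:3,:3]=Rn.from_quat(st["ee_rot"]).as_matrix();T[:3,3]=st["eef_pos"]
    return T@np.array(c["hand_eye"])
def at(c,u,v,z,T=None):
    o,d=ray(c,u,v,T);return o+d*(z-o[2])/d[2]
def proj(c,X,T=None):
    if T is None: p=np.array(c["R"])@X+np.array(c["t"])
    else: p=T[:3,:3].T@(np.array(X)-T[:3,3])
    s=p[:2]/p[2];s=s*(1+c["k1"]*(s@s));K=np.array(c["camera_matrix"])
    return K[0,0]*s[0]+K[0,2],K[1,1]*s[1]+K[1,2]
def save(c,n,s=1,crop=None):
    im=c["color"][:,:,::-1]
    if crop: im=im[crop[1]:crop[3],crop[0]:crop[2]]
    cv2.imwrite("pics/"+n,cv2.resize(im,None,fx=s,fy=s,interpolation=cv2.INTER_CUBIC))
E
python3 - <<'E'
from h import *
import pickle
d={}
for n in("scene","top","wrist"):
    d[n]=camera(n)
    if n!="wrist": save(d[n],n+"0.png",800/560)
d["st"]=manip.read_state();pickle.dump(d,open("d0.pkl","wb"))
c=d["top"];print(ray(c,280,210),d["wrist"]["hand_eye"],d["st"]["eef_pos"],d["st"]["ee_rot"])
E
```

```text
pics
(array([ 0.28536899, -0.02207333,  1.13220657]), array([ 0.1937508 ,  0.03233744, -0.9805354 ])) [[ 1.20458626e-04 -9.54691060e-01 -2.97598667e-01  7.62366175e-02]
 [ 9.99999135e-01  5.04676171e-04 -1.21422354e-03 -5.39627697e-04]
 [ 1.30939931e-03 -2.97598263e-01  9.54690295e-01 -1.63677590e-01]
 [ 0.00000000e+00  0.00000000e+00  0.00000000e+00  1.00000000e+00]] [0.21519497 0.47826676 0.20984122] [ 2.09829011e-01  9.77737796e-01 -7.51313459e-04 -1.51756419e-04]
```

View pics/top0.png

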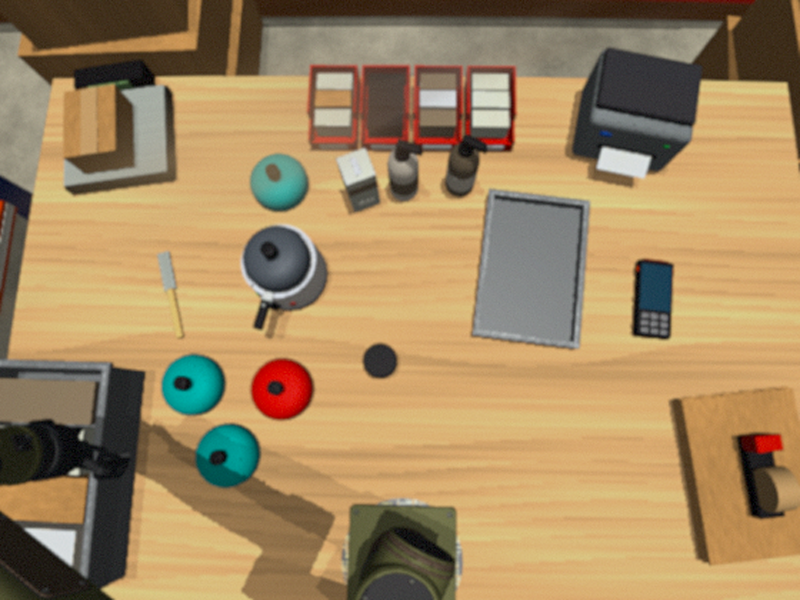

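View pics/scene0.png

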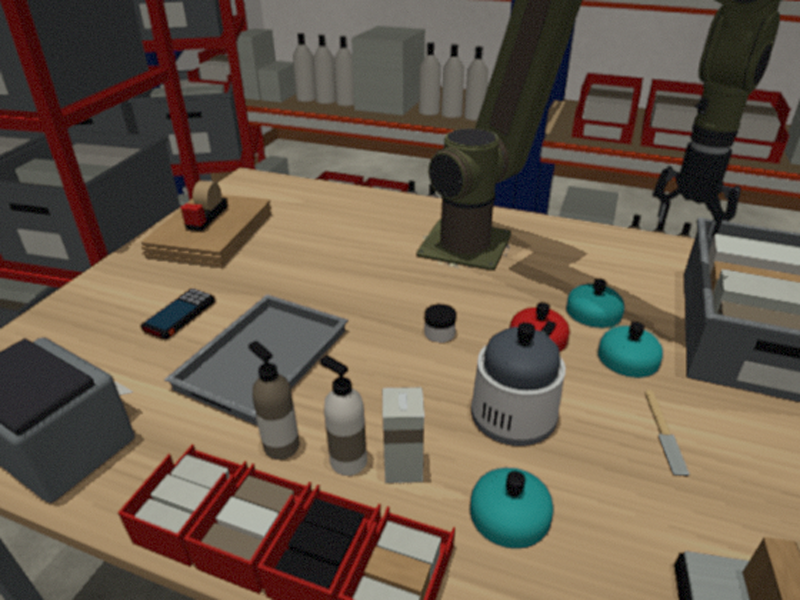

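The top view shows the grey lid on the heater (knob at 270,252; handle at 263,313) and the tray with its corners near (488,190), (590,200), (578,347) and (472,337).

Lid candidates in the same view:
- Grey: (270,252)
- Turquoise: (279,181), (193,384) and (228,455)
- Red: (282,388)

I choose the grey one on the white heater.

```bash
python3 - <<'E'
from h import *
import pickle
d=pickle.load(open("d0.pkl","rb"));c=d["top"];s=d["scene"]
save(c,"crop1.png",7,(160,145,240,240))
f=.7
def tri(a,b):
    o1,d1=ray(c,a[0]*f,a[1]*f);o2,d2=ray(s,b[0]*f,b[1]*f)
    A=np.stack([d1,-d2],1);x=np.linalg.lstsq(A,o2-o1,rcond=None)[0]
    return (o1+d1*x[0]+o2+d2*x[1])/2,np.linalg.norm(o1+d1*x[0]-o2-d2*x[1])
print("knob",tri((270,250),(526,334)))
for p in((488,191),(590,200),(578,347),(472,337)): print(at(c,p[0]*f,p[1]*f,.03))
for n,p,z in(("knob",(270,250),.197),("handle tip",(260,327),.12),("handle root",(270,300),.12),("jar",(380,361),.055),("carton",(355,163),.15),("wb",(403,150),.19),("tb",(463,155),.19),("red",(276,388),.08),("tq",(274,173),.08),("spat",(170,290),.01),("tq2",(182,384),.08)):
    print(n,at(c,p[0]*f,p[1]*f,z).round(3))
E
```

```text
knob (array([0.55958625, 0.24673344, 0.18115119]), np.float64(0.004399008505987493))
[ 0.73941524 -0.16415336  0.03      ]
[ 0.72326982 -0.37618941  0.03      ]
[ 0.41546346 -0.33999264  0.03      ]
[ 0.43105314 -0.1307352   0.03      ]
knob [0.555 0.24  0.197]
handle tip [0.429 0.27  0.12 ]
handle root [0.481 0.255 0.12 ]
jar [0.377 0.049 0.055]
carton [0.743 0.103 0.15 ]
wb [0.751 0.011 0.19 ]
tb [ 0.742 -0.099  0.19 ]
red [0.319 0.243 0.08 ]
tq [0.752 0.277 0.08 ]
spat [0.519 0.5   0.01 ]
tq2 [0.322 0.425 0.08 ]
```

View pics/crop1.png

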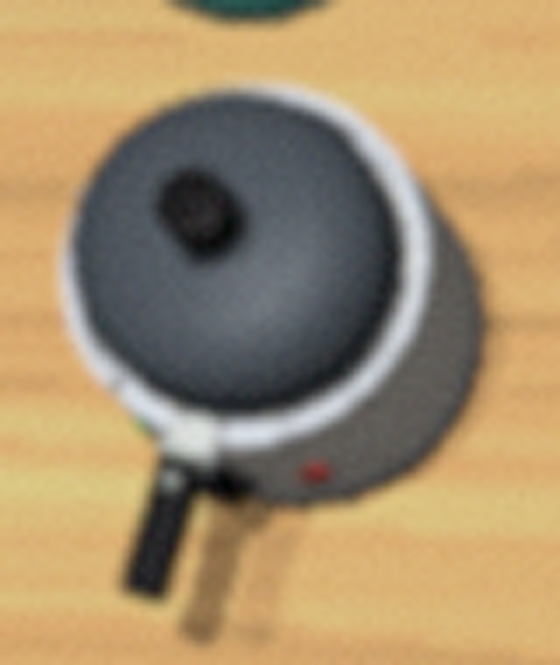

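The crop confirms the smoke-grey lid on the white heater. The knob top is at crop (188,200), the rim's centre at about (247,266), and the handle's ends at (178,478) and (150,575).

```bash
cat >> h.py <<'E'
def go(tgt,st=None):
    "tool-frame shift (units of 20cm) to a world TCP target, for a tool held as now"
    st=st or manip.read_state();R=Rn.from_quat(st["ee_rot"]).as_matrix()
    return (R.T@(np.array(tgt)-st["eef_pos"])/.2).round(4)
def tilt(st):
    R=Rn.from_quat(st["ee_rot"]).as_matrix()
    return "yaw of tool y %.2f deg, z axis %s"%(np.degrees(np.arctan2(R[1,1],R[0,1])),R[:,2].round(4))
E
python3 - <<'E'
from h import *
import pickle
d=pickle.load(open("d0.pkl","rb"));c=d["top"]
g=lambda p,z:at(c,160+p[0]/7,145+p[1]/7,z)
print("rim",g((247,266),.12),"lid",g((237,251),.125),"knob",g((190,202),.197))
a,b=g((178,478),.125),g((150,575),.125);print(a,b,np.degrees(np.arctan2(*(b-a)[1::-1])))
st=manip.read_state();print(tilt(st),go([.547,.243,.25]),st["opening"])
E
```

```text
rim [0.55542952 0.24280508 0.12      ] lid [0.56000833 0.24580663 0.125     ] knob [0.55833754 0.24503297 0.197     ]
[0.47054094 0.26238821 0.125     ] [0.43311162 0.27043595 0.125     ] 167.86548155881042
yaw of tool y 65.78 deg, z axis [-6.0e-04 -1.4e-03 -1.0e+00] [-1.9956 -0.3923 -0.2002] 0.08526038149352164
```

>>> step_arm:
  moves:
    - [0,0,0,-0.255,-0.046,-0.04,1]
    - [0,0,0,-0.255,-0.046,-0.04,1]
    - [0,0,0,-0.255,-0.046,-0.04,1]
    - [0,0,0,-0.255,-0.046,-0.04,1]
    - [0,0,0,-0.255,-0.046,-0.04,1]
    - [0,0,0,-0.255,-0.046,-0.04,1]
    - [0,0,0,-0.255,-0.046,-0.04,1]
    - [0,0,0,-0.255,-0.046,-0.04,1]
    - [0,0,0,0,0,0,1]
    - [0,0,0,0,0,0,1]

```text
time: 1.4
eef_pos: [0.5568, 0.2441, 0.2739]
ee_rot: [0.21, 0.978, -0.0, -0.001]
wrist_force: [-0.6, 0.9, -0.8]
opening: 0.0852
finger_force: 0.0
```

```bash
python3 - <<'E'
from h import *
import pickle
st=manip.read_state();c=camera("wrist");pickle.dump((c,st),open("w1.pkl","wb"));save(c,"w1.png",800/560)
print(tilt(st),st["eef_pos"],st["time"],st["qpos"]); T=wristT(c,st);print(proj(c,[.557,.244,.197],T))
E
```

```text
yaw of tool y 65.75 deg, z axis [-1.7e-03 -1.0e-04 -1.0e+00] [0.55675575 0.24412586 0.27387049] 1.4 [4.12923210e-01 3.94666692e-01 2.23983292e-01 1.40169516e+00
 5.50350897e-04 8.36212461e-01]
(np.float64(277.22829146496997), np.float64(204.3659838613767))
```

View pics/w1.png

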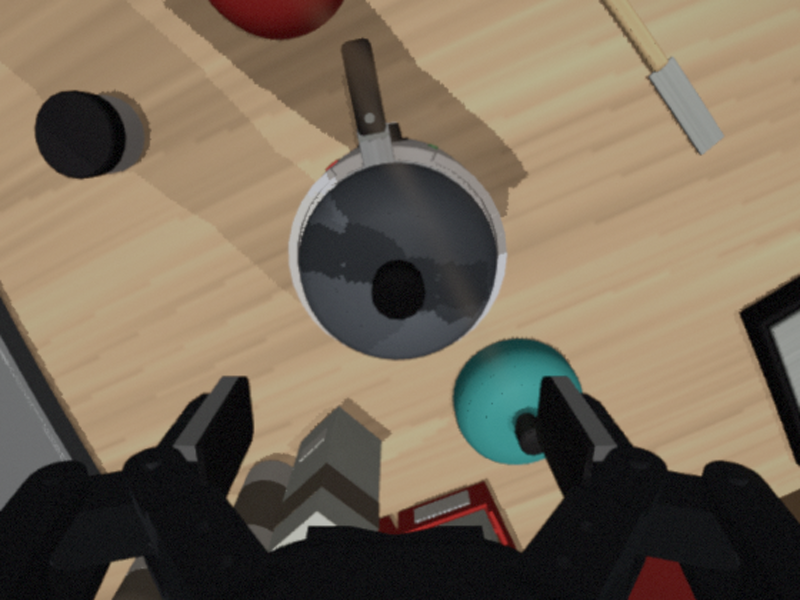

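The knob is at (398,290), midway between the fingers and where my estimate of (396,292) puts it. The handle runs from (371,130) to (355,45). I'm going down to grip the knob and lift.

>>> step_arm:
  moves:
    - [0,0,0,0,0,0.15,0.7]
    - [0,0,0,0,0,0.15,0.65]
    - [0,0,0,0,0,0.13,0.6]
    - [0,0,0,0,0,0.08,0.6]
    - [0,0,0,0,0,0,0.6]
    - [0,0,0,0,0,0,0]
    - [0,0,0,0,0,0,0]
    - [0,0,0,0,0,0,0]
    - [0,0,0,0,0,0,0]
    - [0,0,0,0,0,0,0]

```text
time: 2.7
eef_pos: [0.5575, 0.2451, 0.174]
ee_rot: [0.21, 0.978, 0.001, 0.0]
wrist_force: [-2.5, 1.8, 5.4]
opening: 0.023
finger_force: 58.9
```

```bash
python3 - <<'E'
from h import *
st=manip.read_state();import pickle
print(st["eef_pos"],st["opening"],st["finger_force"],st["wrist_force"],go([.53,.05,.27]))
c,s=pickle.load(open("w1.pkl","rb"));T=wristT(c,s);f=.7
g=lambda u,v,z:at(c,u*f,v*f,z,T)
a,b=g(371,130,.125),g(355,45,.125);print(a,b,np.degrees(np.arctan2(*(b-a)[1::-1])))
print("lid centre",g(398,262,.122),"knob",g(398,290,.197), "jar",g(80,134,.055))
E
```

```text
[0.55748664 0.24514623 0.17402443] 0.022978719787110802 58.87672243901761 [-2.50455742  1.78262396  5.35269033] [-0.2748 -0.9451 -0.4823]
[0.47774682 0.26307173 0.125     ] [0.42991535 0.27490051 0.125     ] 166.1093763265831
lid centre [0.56044946 0.24396404 0.122     ] knob [0.5564588  0.24533588 0.197     ] jar [0.38162539 0.0556854  0.055     ]
```

>>> step_arm:
  moves:
    - [0,0,0,0,0,-0.05,0]
    - [0,0,0,0,0,-0.13,0]
    - [0,0,0,0,0,-0.15,0]
    - [0,0,0,0,0,-0.12,0]
    - [0,0,0,0,0,0,0]
    - [0,0,0,-0.03,-0.105,0,0]
    - [0,0,0,-0.06,-0.21,0,0]
    - [0,0,0,-0.06,-0.21,0,0]
    - [0,0,0,-0.06,-0.21,0,0]
    - [0,0,0,-0.06,-0.21,0,0]
    - [0,0,0,0,0,0.1,0]
    - [0,0,0,0,0,0.2,0]
    - [0,0,0,0,0,0.25,0]
    - [0,0,0,0,0,0.2,0]
    - [0,0,0,0,0,0.1,0]
    - [0,0,0,0,0,0,0]

```text
time: 4.7
eef_pos: [0.5253, 0.0485, 0.0897]
ee_rot: [0.21, 0.978, -0.001, -0.003]
wrist_force: [-0.2, -1.1, -0.7]
opening: 0.0231
finger_force: 59.3
```

```bash
python3 - <<'E'
from h import *
st=manip.read_state()
print(st["eef_pos"],st["opening"],st["finger_force"],st["wrist_force"],tilt(st))
c=camera("scene");save(c,"s2.png",2,(200,150,480,350))
E
```

```text
[0.5253472  0.04847302 0.08973349] 0.023089359519332713 59.2576479393756 [-0.24541084 -1.0644344  -0.67844498] yaw of tool y 65.73 deg, z axis [-0.0069 -0.0012 -1.    ]
```

View pics/s2.png

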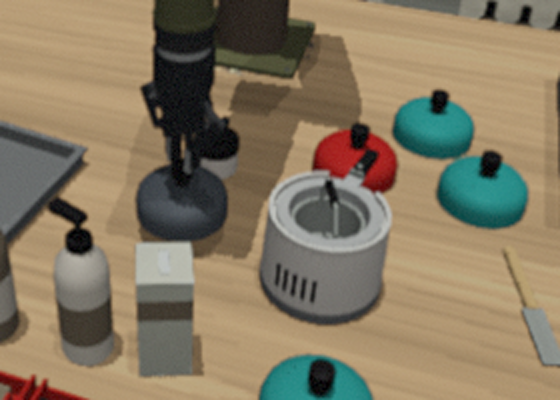

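The lid hangs level in the gripper at (182,200). The heater stands open with the strainer grip at (333,193). I'm lowering the lid the remaining 33 mm or so.

>>> step_arm:
  moves:
    - [0,0,0,0,0,0.07,0]
    - [0,0,0,0,0,0.05,0]
    - [0,0,0,0,0,0.025,0]
    - [0,0,0,0,0,0.01,0]
    - [0,0,0,0,0,0.005,0]
    - [0,0,0,0,0,0,0]

```text
time: 5.5
eef_pos: [0.5292, 0.0498, 0.0607]
ee_rot: [0.21, 0.978, 0.0, 0.0]
wrist_force: [0.2, -0.5, -2.6]
opening: 0.0228
finger_force: 59.3
```

>>> step_arm:
  moves:
    - [0,0,0,0,0,0.008,0]
    - [0,0,0,0,0,0.006,0]
    - [0,0,0,0,0,0.003,0]
    - [0,0,0,0,0,0,0]

```text
time: 6.0
eef_pos: [0.5289, 0.0496, 0.0572]
ee_rot: [0.21, 0.978, -0.0, -0.0]
wrist_force: [-0.5, -1.3, -0.0]
opening: 0.0227
finger_force: 59.5
```

>>> step_arm:
  moves:
    - [0,0,0,0,0,0.005,0]
    - [0,0,0,0,0,0,0]

```text
time: 6.25
eef_pos: [0.5288, 0.0496, 0.057]
ee_rot: [0.21, 0.978, -0.0, 0.0]
wrist_force: [-2.7, -1.2, 5.8]
opening: 0.0227
finger_force: 60.6
```

>>> step_arm:
  moves:
    - [0,0,0,0,0,0,0.3]
    - [0,0,0,0,0,0,0.5]
    - [0,0,0,0,0,0,0.7]
    - [0,0,0,0,0,-0.05,0.7]
    - [0,0,0,0,0,-0.2,0.7]
    - [0,0,0,0,0,-0.25,0.7]
    - [0,0,0,0,0,-0.25,0.7]
    - [0,0,0,0,0,-0.2,0.7]
    - [0,0,0,0.045,0.15,0,0.7]
    - [0,0,0,0.06,0.2,0,0.7]
    - [0,0,0,0.06,0.2,0,0.7]
    - [0,0,0,0.06,0.2,0,0.7]
    - [0,0,0,0.06,0.2,0,0.7]
    - [0,0,0,0,0,0,0.7]
    - [0,0,0,0,0,0,0.7]

```text
time: 8.12
eef_pos: [0.5548, 0.2461, 0.2463]
ee_rot: [0.21, 0.978, -0.0, 0.0]
wrist_force: [-0.1, -1.3, 1.0]
opening: 0.0596
finger_force: 0.0
```

```bash
python3 - <<'E'
from h import *
import pickle
st=manip.read_state();c=camera("wrist");pickle.dump((c,st),open("w2.pkl","wb"));save(c,"w2.png",2,(80,0,480,300))
print(tilt(st),st["eef_pos"],st["time"],st["qpos"]);T=wristT(c,st)
print(proj(c,[.558,.2445,.15],T))
E
```

```text
yaw of tool y 65.79 deg, z axis [-1.e-04 -5.e-04 -1.e+00] [0.55477305 0.24610491 0.24630984] 8.125 [ 4.17777422e-01  3.94270804e-01  1.52705046e-01  1.32953098e+00
 -4.39418059e-04  8.40274118e-01]
(np.float64(276.995182409942), np.float64(200.73056167285034))
```

View pics/w2.png

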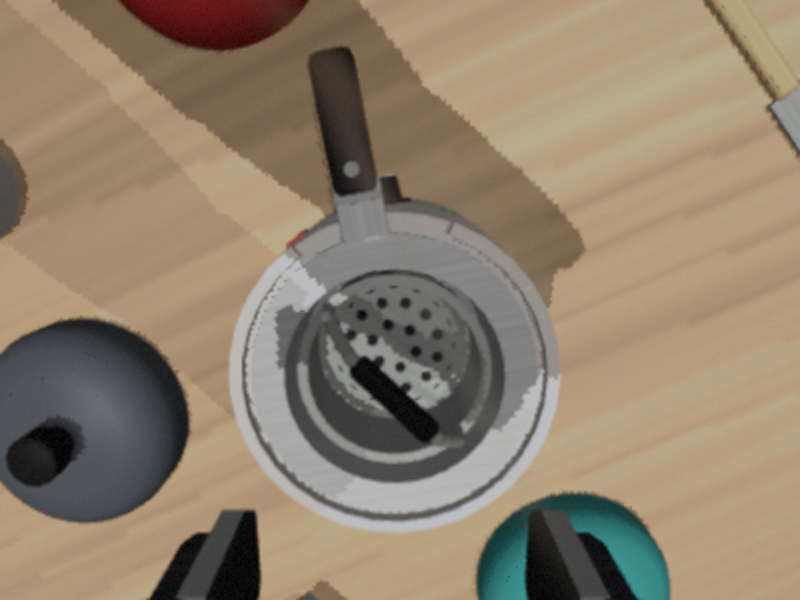

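The lid stands upright on the bench at left. The strainer's black grip runs from (362,368) to (428,432) in the crop, the pot handle from (330,55) to (355,185), and the pot's flange centre is near (393,375).

```bash
python3 - <<'E'
from h import *
import pickle
c,st=pickle.load(open("w2.pkl","rb"));T=wristT(c,st)
g=lambda u,v,z:at(c,80+u/2,v/2,z,T)
a,b=g(362,368,.15),g(428,432,.15);y=np.degrees(np.arctan2(*(b-a)[1::-1]))
print("grip",(a+b)/2,np.linalg.norm(b-a),y)
a,b=g(331,55,.125),g(352,185,.125);print("handle",a,b,np.degrees(np.arctan2(*(a-b)[1::-1])))
print("rim c",g(394,365,.12))
E
```

```text
grip [0.55786118 0.24519824 0.15      ] 0.036846442567527164 20.461557564328153
handle [0.42963351 0.27589202 0.125     ] [0.4766206  0.26284953 0.125     ] 164.4866245753466
rim c [0.5514469  0.24747308 0.12      ]
```

>>> step_arm:
  moves:
    - [0,0,-0.083,0,0,0,0.6]
    - [0,0,-0.083,0,0,0,0.5]
    - [0,0,-0.083,0,0,0,0.5]
    - [0,0,-0.083,0,0,0,0.5]
    - [0,0,-0.083,0,0,0,0.5]
    - [0,0,-0.083,0,0,0,0.5]
    - [0,0,0,0,0,0,0.5]
    - [0,0,0,0,0,0,0.5]

```text
time: 9.18
eef_pos: [0.555, 0.2456, 0.2464]
ee_rot: [-0.177, 0.984, -0.0, 0.0]
wrist_force: [-0.2, 0.5, -0.2]
opening: 0.0426
finger_force: 0.0
```

```bash
python3 - <<'E'
from h import *
st=manip.read_state()
print(tilt(st),st["eef_pos"],st["opening"],go([.558,.245,.126]))
E
```

```text
yaw of tool y 110.43 deg, z axis [ 1.e-04 -1.e-04 -1.e+00] [0.55496447 0.24556195 0.246359  ] 0.04263111392891948 [-0.0132 -0.0079  0.6018]
```

>>> step_arm:
  moves:
    - [0,0,0,-0.013,-0.008,0.15,0.5]
    - [0,0,0,0,0,0.2,0.5]
    - [0,0,0,0,0,0.15,0.5]
    - [0,0,0,0,0,0.1,0.5]
    - [0,0,0,0,0,0,0.5]
    - [0,0,0,0,0,0,0]
    - [0,0,0,0,0,0,0]
    - [0,0,0,0,0,0,0]
    - [0,0,0,0,0,0,0]
    - [0,0,0,0,0,0,0]

```text
time: 10.42
eef_pos: [0.5589, 0.2456, 0.1275]
ee_rot: [-0.179, 0.984, -0.0, 0.001]
wrist_force: [0.4, -2.7, 6.1]
opening: 0.006
finger_force: 59.4
```

>>> step_arm:
  moves:
    - [0,0,0,0,0,-0.05,0]
    - [0,0,0,0,0,-0.15,0]
    - [0,0,0,0,0,-0.15,0]
    - [0,0,0,0,0,-0.15,0]
    - [0,0,0,0,0,-0.1,0]
    - [0,0,0,0,0,0,0]

```text
time: 11.18
eef_pos: [0.5588, 0.2465, 0.2478]
ee_rot: [-0.179, 0.984, 0.001, 0.002]
wrist_force: [0.2, 0.3, -1.6]
opening: 0.0061
finger_force: 58.8
```

>>> step_arm:
  moves:
    - [0,0,0,0.0445,-0.119,0,0]
    - [0,0,0,0.0885,-0.2375,0,0]
    - [0,0,0,0.0885,-0.2375,0,0]
    - [0,0,0,0.0885,-0.2375,0,0]
    - [0,0,0,0.0885,-0.2375,0,0]
    - [0,0,0,0.0885,-0.2375,0,0]
    - [0,0,0,0.0885,-0.2375,0,0]
    - [0,0,0,0.0885,-0.2375,0,0]
    - [0,0,0,0.0885,-0.2375,0,0]
    - [0,0,0,0.0885,-0.2375,0,0]
    - [0,0,0,0.0445,-0.119,0,0]
    - [0,0,0,-0.15,-0.05,0,0]
    - [0,0,0,-0.15,-0.06,0,0]
    - [0,0,0,-0.12,-0.05,0,0]
    - [0,0,0,0,0,0,0]
    - [0,0,0,0,0,0,0]

```text
time: 13.18
eef_pos: [0.6482, -0.2613, 0.2447]
ee_rot: [-0.179, 0.984, 0.001, -0.001]
wrist_force: [0.0, -0.5, -2.4]
opening: 0.0062
finger_force: 58.8
```

```bash
python3 - <<'E'
from h import *
st=manip.read_state()
print(tilt(st),st["eef_pos"],st["opening"],st["finger_force"],go([.6515,-.261,.096]))
a=camera("top");b=camera("scene")
im=np.hstack([cv2.resize(a["color"][110:330,160:460],(400,293)),cv2.resize(b["color"][150:370,100:400],(400,293))])
cv2.imwrite("pics/m3.png",im[:,:,::-1])
E
```

```text
yaw of tool y 110.60 deg, z axis [-0.0028  0.0011 -1.    ] [ 0.64820184 -0.26127119  0.24468663] 0.006204781977100296 58.79088157787919 [-0.0176 -0.006   0.7434]
```

View pics/m3.png

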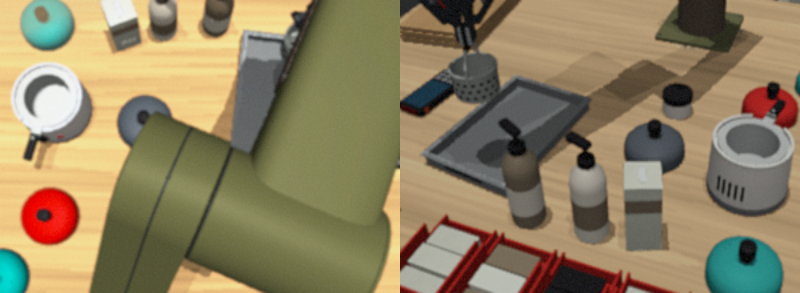

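The strainer hangs upright over the tray (right panel 475,80) and the pot is still in the heater. I'm lowering to about TCP z 0.0915.

>>> step_arm:
  moves:
    - [0,0,0,-0.016,-0.006,0.1,0]
    - [0,0,0,0,0,0.2,0]
    - [0,0,0,0,0,0.2,0]
    - [0,0,0,0,0,0.12,0]
    - [0,0,0,0,0,0.06,0]
    - [0,0,0,0,0,0.03,0]
    - [0,0,0,0,0,0.02,0]
    - [0,0,0,0,0,0,0]
    - [0,0,0,0,0,0,0]

```text
time: 14.4
eef_pos: [0.6532, -0.2619, 0.101]
ee_rot: [-0.179, 0.984, -0.0, 0.001]
wrist_force: [-0.9, 0.4, -2.0]
opening: 0.0061
finger_force: 58.8
```

>>> step_arm:
  moves:
    - [0,0,0,0,0,0.025,0]
    - [0,0,0,0,0,0.015,0]
    - [0,0,0,0,0,0.007,0]
    - [0,0,0,0,0,0,0]

```text
time: 14.9
eef_pos: [0.6528, -0.2621, 0.0915]
ee_rot: [-0.179, 0.984, -0.001, 0.0]
wrist_force: [-1.8, -1.1, 4.1]
opening: 0.0057
finger_force: 60.0
```

>>> step_arm:
  moves:
    - [0,0,0,0,0,0,0.3]
    - [0,0,0,0,0,0,0.5]
    - [0,0,0,0,0,0,0.5]
    - [0,0,0,0,0,-0.05,0.5]
    - [0,0,0,0,0,-0.2,0.5]
    - [0,0,0.096,0,0,-0.2,0.5]
    - [0,0,0.096,0,0,-0.15,0.5]
    - [0,0,0.096,0,0,0,0.5]
    - [0,0,0.096,0,0,0,0.5]
    - [0,0,0,0.23,-0.058,0,0.5]
    - [0,0,0,0.23,-0.058,0,0.5]
    - [0,0,0,0.23,-0.058,0,0.5]
    - [0,0,0,0.23,-0.058,0,0.5]
    - [0,0,0,0,0,0,0.5]

```text
time: 16.65
eef_pos: [0.4592, -0.2616, 0.2116]
ee_rot: [0.123, 0.992, 0.0, -0.001]
wrist_force: [-0.4, 0.1, -0.5]
opening: 0.0426
finger_force: 0.0
```

>>> step_arm:
  moves:
    - [0,0,0,0.032,0.129,0,0.5]
    - [0,0,0,0.064,0.257,0,0.5]
    - [0,0,0,0.064,0.257,0,0.5]
    - [0,0,0,0.064,0.257,0,0.5]
    - [0,0,0,0.064,0.257,0,0.5]
    - [0,0,0,0.064,0.257,0,0.5]
    - [0,0,0,0.064,0.257,0,0.5]
    - [0,0,0,0.064,0.257,0,0.5]
    - [0,0,0,0.064,0.257,0,0.5]
    - [0,0,0,0.064,0.257,0,0.5]
    - [0,0,0,0.032,0.129,0,0.5]
    - [0,0,0,0,0,0,0.5]
    - [0,0,0,0,0,0,0.5]

```text
time: 18.27
eef_pos: [0.4631, 0.2676, 0.2109]
ee_rot: [0.121, 0.993, -0.0, 0.0]
wrist_force: [-0.8, 0.2, -0.2]
opening: 0.0431
finger_force: 0.0
```

```bash
python3 - <<'E'
from h import *
import pickle
st=manip.read_state();c=camera("wrist");a=camera("top");pickle.dump((c,st,a),open("w3.pkl","wb"))
print(tilt(st),st["eef_pos"],st["time"],st["qpos"])
im=np.hstack([cv2.resize(c["color"],(480,360)),cv2.resize(a["color"][120:260,320:440],(309,360))])
cv2.imwrite("pics/m4.png",im[:,:,::-1])
E
```

```text
yaw of tool y 76.05 deg, z axis [ 4.e-04 -2.e-04 -1.e+00] [0.46305591 0.26762318 0.2109425 ] 18.275 [ 5.24286523e-01  2.76484182e-01 -1.13932232e-01  1.18013671e+00
 -3.73139810e-04  7.67768741e-01]
```

View pics/m4.png

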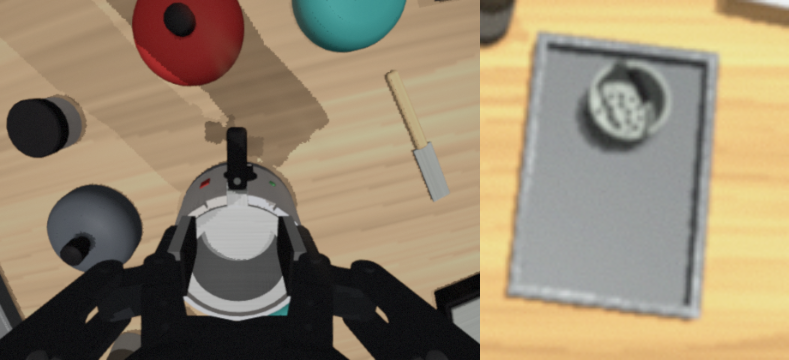

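The strainer stands upright near the far end of the tray (right panel 628,103). In the wrist view the handle is vertical at column 237, from row 128 to 187, in line with the fingers.

```bash
python3 - <<'E'
from h import *
import pickle
c,st,a=pickle.load(open("w3.pkl","rb"));T=wristT(c,st);k=560/480
p,q=[at(c,u*k,v*k,.125,T) for u,v in((236.5,128),(237.5,187))]
m=(p+q)/2;print(p,q,m,np.degrees(np.arctan2(*(p-q)[1::-1])),np.linalg.norm(p-q),go([*(m[:2]+.18*(q-m)[:2]*2),.1]))
k=140/360
r=lambda u,v,z:at(a,320+(u-480)*120/309,120+v*k,z).round(4)
print("strainer rim",r(629,103,.066),[r(*x,.036) for x in((541,36),(717,53),(697,317),(508,296))])
E
```

```text
[0.42550936 0.27604568 0.125     ] [0.47687502 0.26420793 0.125     ] [0.45119219 0.2701268  0.125     ] 167.0221910435611 0.05271207684467348 [0.0138 0.0026 0.5547]
strainer rim [ 0.6465 -0.2621  0.066 ] [array([ 0.7361, -0.1696,  0.036 ]), array([ 0.7189, -0.3713,  0.036 ]), array([ 0.4137, -0.3373,  0.036 ]), array([ 0.4325, -0.1315,  0.036 ])]
```

>>> step_arm:
  moves:
    - [0,0,0,0,0,0.15,0.5]
    - [0,0,0,0,0,0.18,0.5]
    - [0,0,0,0,0,0.13,0.5]
    - [0,0,0,0,0,0.095,0.5]
    - [0,0,0,0,0,0,0.5]
    - [0,0,0,0,0,0,0.5]
    - [0,0,0,0,0,0,0]
    - [0,0,0,0,0,0,0]
    - [0,0,0,0,0,0,0]
    - [0,0,0,0,0,0,0]
    - [0,0,0,0,0,0,0]

```text
time: 19.75
eef_pos: [0.4636, 0.268, 0.101]
ee_rot: [0.122, 0.993, 0.001, 0.001]
wrist_force: [0.0, -1.1, 5.7]
opening: 0.0148
finger_force: 58.6
```

>>> step_arm:
  moves:
    - [0,0,0,0,0,-0.03,0]
    - [0,0,0,0,0,-0.05,0]
    - [0,0,0,0,0,-0.08,0]
    - [0,0,0,0,0,-0.1,0]
    - [0,0,0,0,0,-0.12,0]
    - [0,0,0,0,0,-0.12,0]
    - [0,0,0,0,0,-0.1,0]
    - [0,0,0,0,0,0,0]
    - [0,0,0,0,0,0,0]

```text
time: 20.88
eef_pos: [0.4619, 0.2673, 0.2188]
ee_rot: [0.122, 0.993, -0.0, -0.001]
wrist_force: [-0.1, -0.8, -3.8]
opening: 0.0148
finger_force: 59.1
```

```bash
python3 - <<'E'
from h import *
st=manip.read_state()
print(tilt(st),st["eef_pos"],st["opening"],st["finger_force"],st["wrist_force"],st["wrist_torque"])
b=camera("scene");save(b,"s5.png",2,(240,130,520,350))
E
```

```text
yaw of tool y 76.04 deg, z axis [-1.9e-03 -7.0e-04 -1.0e+00] [0.46188955 0.26733854 0.21879008] 0.0147974460848335 59.12768840789795 [-0.09130735 -0.79458089 -3.81088322] [0.03694091 0.25876299 0.07272254]
```

View pics/s5.png

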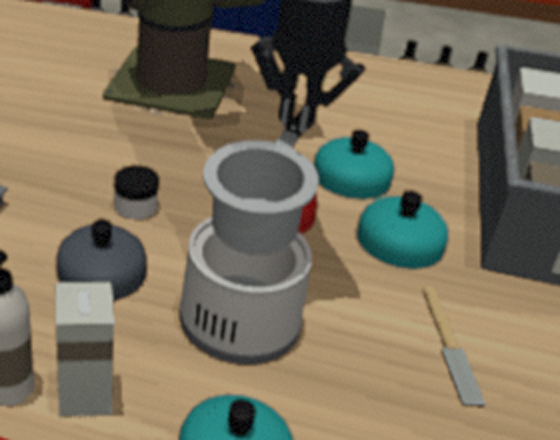

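The pot hangs level clear of the heater (crop 255,195) and the lid is undisturbed. I'm carrying it to the tray.

>>> step_arm:
  moves:
    - [0,0,0,-0.015,-0.1,0,0]
    - [0,0,0,-0.03,-0.2,0,0]
    - [0,0,0,-0.034,-0.213,0,0]
    - [0,0,0,-0.034,-0.213,0,0]
    - [0,0,0,-0.034,-0.213,0,0]
    - [0,0,0,-0.034,-0.213,0,0]
    - [0,0,0,-0.034,-0.213,0,0]
    - [0,0,0,-0.034,-0.213,0,0]
    - [0,0,0,-0.034,-0.213,0,0]
    - [0,0,0,-0.034,-0.213,0,0]
    - [0,0,0,-0.034,-0.213,0,0]
    - [0,0,0,-0.017,-0.15,0,0]
    - [0,0,0,-0.01,-0.06,0,0]
    - [0,0,0,0,0,0,0]
    - [0,0,0,0,0,0,0]

```text
time: 22.8
eef_pos: [0.4186, -0.2207, 0.2195]
ee_rot: [0.121, 0.993, 0.0, -0.0]
wrist_force: [0.1, 1.2, -2.8]
opening: 0.0149
finger_force: 59.2
```

```bash
python3 - <<'E'
from h import *
st=manip.read_state()
print(tilt(st),st["eef_pos"],st["opening"],go([.418,-.222,.07]))
b=camera("scene");c=camera("wrist")
im=np.hstack([cv2.resize(b["color"][120:330,80:300],(400,382)),cv2.resize(c["color"],(400,382))])
cv2.imwrite("pics/m6.png",im[:,:,::-1])
E
```

```text
yaw of tool y 76.09 deg, z axis [-7.e-04  9.e-04 -1.e+00] [ 0.41856442 -0.22068169  0.21950213] 0.014947718676402844 [ 5.000e-04 -7.600e-03  7.475e-01]
```

View pics/m6.png

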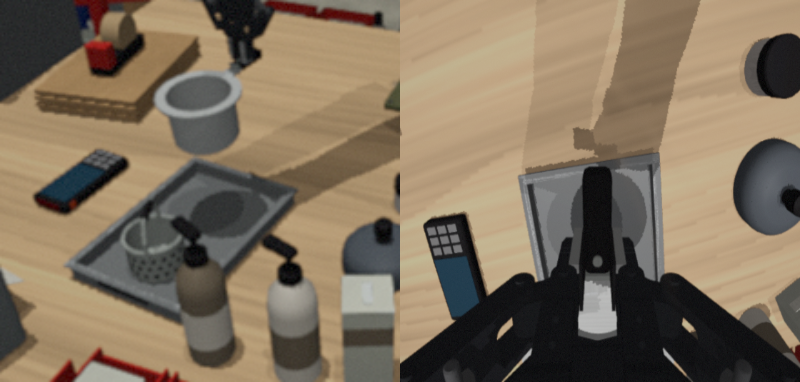

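The pot is level over the near half of the tray (left panel 200,110), with the strainer behind it at (153,245). I'm lowering.

>>> step_arm:
  moves:
    - [0,0,0,0,-0.006,0.08,0]
    - [0,0,0,0,0,0.16,0]
    - [0,0,0,0,0,0.18,0]
    - [0,0,0,0,0,0.14,0]
    - [0,0,0,0,0,0.08,0]
    - [0,0,0,0,0,0.04,0]
    - [0,0,0,0,0,0.02,0]
    - [0,0,0,0,0,0,0]
    - [0,0,0,0,0,0,0]

```text
time: 24.02
eef_pos: [0.4193, -0.2231, 0.0804]
ee_rot: [0.122, 0.993, -0.0, 0.001]
wrist_force: [-0.3, -0.7, -3.7]
opening: 0.0149
finger_force: 59.2
```

>>> step_arm:
  moves:
    - [0,0,0,0,0,0.015,0]
    - [0,0,0,0,0,0.01,0]
    - [0,0,0,0,0,0.005,0]
    - [0,0,0,0,0,0,0]

```text
time: 24.52
eef_pos: [0.4184, -0.2228, 0.0736]
ee_rot: [0.122, 0.993, 0.0, -0.0]
wrist_force: [-1.3, 1.2, -0.2]
opening: 0.0147
finger_force: 59.9
```

>>> step_arm:
  moves:
    - [0,0,0,0,0,0.007,0]
    - [0,0,0,0,0,0.005,0]
    - [0,0,0,0,0,0.003,0]
    - [0,0,0,0,0,0,0]

```text
time: 25.02
eef_pos: [0.4185, -0.2228, 0.0707]
ee_rot: [0.122, 0.993, 0.0, -0.0]
wrist_force: [-2.0, -0.2, 0.2]
opening: 0.0148
finger_force: 60.0
```

>>> step_arm:
  moves:
    - [0,0,0,0,0,0.004,0]
    - [0,0,0,0,0,0,0]
    - [0,0,0,0,0,0,0.25]
    - [0,0,0,0,0,0,0.45]
    - [0,0,0,0,0,0,0.5]
    - [0,0,0,0,0,0,0.5]
    - [0,0,0,0,0,-0.05,0.5]
    - [0,0,0,0,0,-0.15,0.6]
    - [0,0,0,0,0,-0.25,0.6]
    - [0,0,0,0,0,-0.2,0.6]
    - [0,0,0,-0.026,0.18,0,0.6]
    - [0,0,0,-0.036,0.255,0,0.6]
    - [0,0,0,-0.036,0.255,0,0.6]
    - [0,0,0,-0.036,0.255,0,0.6]
    - [0,0,0,-0.036,0.255,0,0.6]
    - [0,0,0,-0.036,0.255,0,0.6]
    - [0,0,0,0,0,0,0.6]
    - [0,0,0,0,0,0,0.6]

```text
time: 27.28
eef_pos: [0.5285, 0.0495, 0.2002]
ee_rot: [0.121, 0.993, -0.0, -0.0]
wrist_force: [-0.6, -0.1, 1.2]
opening: 0.051
finger_force: 0.0
```

```bash
python3 - <<'E'
from h import *
import pickle
st=manip.read_state();c=camera("wrist");a=camera("top");pickle.dump((c,st,a),open("w4.pkl","wb"))
print(tilt(st),st["eef_pos"],st["time"])
im=np.hstack([cv2.resize(c["color"],(480,360)),cv2.resize(a["color"][120:260,320:440],(309,360))])
cv2.imwrite("pics/m7.png",im[:,:,::-1])
T=wristT(c,st);print(np.array(proj(c,[.529,.0497,.08],T))*480/560)
print(go([.529,.0497,.057]))
E
```

```text
yaw of tool y 76.07 deg, z axis [-3.e-04 -5.e-04 -1.e+00] [0.52854776 0.04950872 0.20018235] 27.275
[237.80125477 162.05083065]
[-0.0019  0.0063  0.7158]
```

View pics/m7.png

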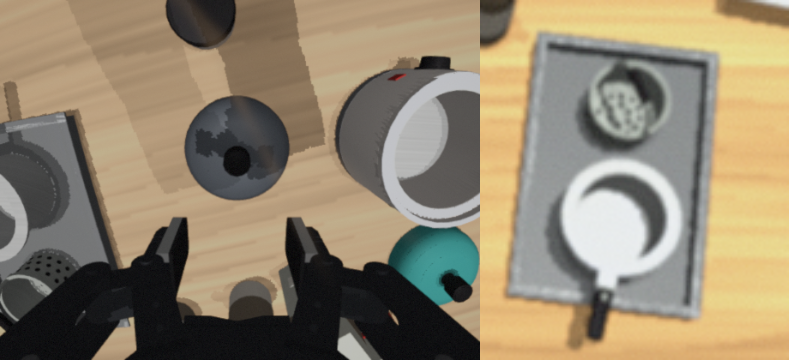

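The pot and strainer both stand upright in the tray, at (615,225) and (628,103) in the right panel. The lid's knob is at (236,162), as predicted. Before picking up the lid I'll locate the empty heater's well by code from above.

>>> step_arm:
  moves:
    - [0,0,0,0.016,0.16,-0.06,0.6]
    - [0,0,0,0.02,0.2,-0.06,0.6]
    - [0,0,0,0.02,0.21,-0.07,0.6]
    - [0,0,0,0.02,0.21,-0.06,0.6]
    - [0,0,0,0.02,0.2,0,0.6]
    - [0,0,0,0,0,0,0.6]
    - [0,0,0,0,0,0,0.6]

```text
time: 28.25
eef_pos: [0.5573, 0.243, 0.2498]
ee_rot: [0.122, 0.993, -0.0, -0.0]
wrist_force: [0.6, 0.2, 0.2]
opening: 0.0511
finger_force: 0.0
```

```bash
cat > fit.py <<'E'
from h import *
from scipy.optimize import minimize
import pickle
def ringfit(c,T,rings,x0,rng=.012):
    g=cv2.GaussianBlur(cv2.cvtColor(c["color"],cv2.COLOR_RGB2GRAY).astype(np.float32),(0,0),1.2)
    th=np.radians(np.arange(0,360,3))
    def samp(x,y,r,z):
        P=np.array([proj(c,[x+r*np.cos(t),y+r*np.sin(t),z],T) for t in th],np.float32)
        return cv2.remap(g,P[:,0].copy(),P[:,1].copy(),cv2.INTER_LINEAR)[:,0]
    out=[]
    for r,z in rings:
        f=lambda p:-np.minimum(np.abs(samp(p[0],p[1],r+.0012,z)-samp(p[0],p[1],r-.0012,z)),25).mean()
        v=np.arange(-rng,rng+1e-6,.0015)
        best=min(((f((x0[0]+a,x0[1]+b)),x0[0]+a,x0[1]+b) for a in v for b in v))
        m=minimize(f,best[1:],method="Nelder-Mead",options=dict(initial_simplex=np.array(best[1:])+[[0,0],[.001,0],[0,.001]]))
        out.append((r,z,m.x.round(4),round(-m.fun,2)));print(*out[-1])
    return out
E
python3 - <<'E'
from fit import *
st=manip.read_state();c=camera("wrist");a=camera("top");pickle.dump((c,st,a),open("w5.pkl","wb"))
print(tilt(st),st["eef_pos"],st["time"]);T=wristT(c,st)
ringfit(c,T,[(.0555,.112),(.066,.12),(.066,.112),(.074,.12),(.076,.12),(.0555,.026)],(.557,.245))
print(go([.5289,.0497,.2]))
E
```

```text
yaw of tool y 75.96 deg, z axis [-7.e-04 -9.e-04 -1.e+00] [0.55728829 0.24298167 0.24980686] 28.25
0.0555 0.112 [0.5574 0.2448] 23.18
0.066 0.12 [0.5528 0.2453] 20.43
0.066 0.112 [0.558  0.2461] 17.18
0.074 0.12 [0.5483 0.253 ] 12.06
0.076 0.12 [0.5512 0.2576] 11.36
0.0555 0.026 [0.5572 0.25  ] 13.87
[-0.097  -0.9705  0.2505]
```

```bash
python3 - <<'E'
from fit import *
c,st,a=pickle.load(open("w4.pkl","rb"))
ringfit(c,wristT(c,st),[(.062,.0),(.062,.003),(.014,.08)],(.529,.0497),.008)
E
```

```text
0.062 0.0 [0.5302 0.0505] 12.68
0.062 0.003 [0.5296 0.0501] 13.32
0.014 0.08 [0.5273 0.0488] 23.1
```

>>> step_arm:
  moves:
    - [0,0,0,-0.016,-0.16,0,0.6]
    - [0,0,0,-0.02,-0.2,0,0.6]
    - [0,0,0,-0.02,-0.205,0,0.6]
    - [0,0,0,-0.02,-0.205,0,0.6]
    - [0,0,0,-0.02,-0.2,0,0.6]
    - [0,0,0,0,0,0.15,0.6]
    - [0,0,0,0,0,0.25,0.6]
    - [0,0,0,0,0,0.25,0.6]
    - [0,0,0,0,0,0.15,0.6]
    - [0,0,0,0,0,0.05,0.6]
    - [0,0,0,0,0,0,0.6]
    - [0,0,0,0,0,0,0.6]

```text
time: 29.85
eef_pos: [0.5307, 0.0514, 0.0815]
ee_rot: [0.122, 0.993, 0.0, 0.001]
wrist_force: [0.5, 0.5, 0.4]
opening: 0.0511
finger_force: 0.0
```

```bash
python3 - <<'E'
from h import *
print(go([.5289,.0497,.0575]))
E
```

```text
[ 0.0071 -0.0108  0.1201]
```

Lid centre is about (0.529, 0.050), concentric with the earlier grasp.

>>> step_arm:
  moves:
    - [0,0,0,0.007,-0.011,0,0.6]
    - [0,0,0,0,0,0.07,0.6]
    - [0,0,0,0,0,0.05,0.6]
    - [0,0,0,0,0,0,0.6]
    - [0,0,0,0,0,0,0]
    - [0,0,0,0,0,0,0]
    - [0,0,0,0,0,0,0]
    - [0,0,0,0,0,0,0]
    - [0,0,0,0,0,0,0]

```text
time: 30.98
eef_pos: [0.5277, 0.0497, 0.0563]
ee_rot: [0.122, 0.993, -0.0, 0.0]
wrist_force: [-0.8, -0.6, 4.5]
opening: 0.0238
finger_force: 59.1
```

>>> step_arm:
  moves:
    - [0,0,0,0,0,-0.05,0]
    - [0,0,0,0,0,-0.15,0]
    - [0,0,0,0,0,-0.22,0]
    - [0,0,0,0,0,-0.25,0]
    - [0,0,0,0,0,-0.15,0]
    - [0,0,0,0,0,-0.1,0]
    - [0,0,0,0.01,0.1,0,0]
    - [0,0,0,0.02,0.2,0,0]
    - [0,0,0,0.02,0.22,0,0]
    - [0,0,0,0.02,0.22,0,0]
    - [0,0,0,0.01,0.15,0,0]
    - [0,0,0,0.01,0.08,0,0]
    - [0,0,0,0,0,0,0]
    - [0,0,0,0,0,0,0]

```text
time: 32.72
eef_pos: [0.5564, 0.2415, 0.2396]
ee_rot: [0.122, 0.993, -0.001, -0.0]
wrist_force: [0.1, 1.1, -2.2]
opening: 0.0233
finger_force: 59.2
```

```bash
python3 - <<'E'
from h import *
st=manip.read_state();print(tilt(st),st["eef_pos"],go([.5566,.2448,.169],st))
E
```

```text
yaw of tool y 76.00 deg, z axis [-9.e-04 -1.e-03 -1.e+00] [0.55636034 0.24146494 0.23958193] [0.0026 0.0169 0.3529]
```

>>> step_arm:
  moves:
    - [0,0,0,0.003,0.017,0.05,0]
    - [0,0,0,0,0,0.12,0]
    - [0,0,0,0,0,0.08,0]
    - [0,0,0,0,0,0.03,0]
    - [0,0,0,0,0,0,0]
    - [0,0,0,0,0,0,0]

```text
time: 33.48
eef_pos: [0.5576, 0.2459, 0.1847]
ee_rot: [0.122, 0.993, 0.0, 0.001]
wrist_force: [0.4, -0.2, -1.3]
opening: 0.0232
finger_force: 59.2
```

```bash
python3 - <<'E'
from h import *
st=manip.read_state();print(st["eef_pos"],go([.5566,.2448,.168],st),st["wrist_force"])
E
```

```text
[0.55755276 0.2458525  0.1847001 ] [ 0.0034 -0.0063  0.0835] [ 0.43677066 -0.24849    -1.33992609]
```

>>> step_arm:
  moves:
    - [0,0,0,0.003,-0.006,0.03,0]
    - [0,0,0,0,0,0.025,0]
    - [0,0,0,0,0,0.012,0]
    - [0,0,0,0,0,0.008,0]
    - [0,0,0,0,0,0,0]

```text
time: 34.1
eef_pos: [0.5561, 0.2448, 0.1688]
ee_rot: [0.122, 0.993, -0.0, -0.0]
wrist_force: [-0.5, -0.1, -1.9]
opening: 0.0234
finger_force: 59.2
```

>>> step_arm:
  moves:
    - [0,0,0,0,0,0.005,0]
    - [0,0,0,0,0,0.004,0]
    - [0,0,0,0,0,0,0]

```text
time: 34.48
eef_pos: [0.5564, 0.245, 0.1683]
ee_rot: [0.122, 0.993, 0.0, 0.001]
wrist_force: [-1.5, 0.3, 6.1]
opening: 0.0232
finger_force: 60.2
```

Contact is at the expected height (0.168). I'm releasing, rising and checking by code.

>>> step_arm:
  moves:
    - [0,0,0,0,0,0,0.2]
    - [0,0,0,0,0,0,0.4]
    - [0,0,0,0,0,0,0.6]
    - [0,0,0,0,0,0,0.6]
    - [0,0,0,0,0,-0.05,0.6]
    - [0,0,0,0,0,-0.15,0.6]
    - [0,0,0,0,0,-0.2,0.6]
    - [0,0,0,0,0,-0.1,0.6]
    - [0,0,0,0,0,0,0.6]
    - [0,0,0,0,0,0,0.6]

```text
time: 35.72
eef_pos: [0.5558, 0.2446, 0.2663]
ee_rot: [0.122, 0.993, -0.0, -0.0]
wrist_force: [-0.5, 0.6, -0.9]
opening: 0.0512
finger_force: 0.0
```

```bash
python3 - <<'E'
from fit import *
st=manip.read_state();c=camera("wrist");T=wristT(c,st);print(st["eef_pos"],st["time"],st["wrist_force"])
ringfit(c,T,[(.062,.112),(.062,.117),(.014,.192),(.066,.12)],(.557,.245),.008)
a=pickle.load(open("d0.pkl","rb"))["scene"];b=camera("scene")
d=cv2.absdiff(cv2.GaussianBlur(a["color"],(5,5),0),cv2.GaussianBlur(b["color"],(5,5),0)).max(2)
n,l,s,_=cv2.connectedComponentsWithStats((d>40).astype(np.uint8))
print([tuple(map(int,x)) for x in s[1:] if x[4]>25])
E
```

```text
[0.55583726 0.2446414  0.2663385 ] 35.725 [-0.48201672  0.61319304 -0.86873053]
0.062 0.112 [0.5569 0.2439] 12.32
0.062 0.117 [0.5574 0.2417] 12.92
0.014 0.192 [0.5563 0.2441] 20.93
0.066 0.12 [0.5638 0.2425] 25.0
[(382, 0, 48, 95, 1870), (457, 0, 89, 157, 5395), (341, 17, 16, 75, 495), (335, 68, 7, 18, 69), (378, 98, 29, 20, 444), (306, 108, 14, 12, 122), (369, 117, 19, 8, 91), (347, 123, 67, 73, 2062), (370, 167, 15, 16, 103), (321, 178, 12, 4, 38), (492, 185, 5, 16, 49), (394, 186, 23, 18, 245), (173, 191, 55, 37, 548), (334, 197, 46, 35, 961), (423, 199, 57, 43, 926), (377, 225, 13, 11, 73), (198, 229, 21, 20, 91), (147, 240, 10, 10, 26), (365, 243, 14, 6, 28), (174, 254, 7, 11, 45), (391, 254, 4, 12, 26), (392, 272, 15, 31, 283)]
```

The lid is within about 1 mm of the well's centre, at seating height and clear of the gripper. I'm handing in.

```bash
python3 -c "
from rig import sign_off
print(sign_off())"
```

```text
the job is handed in; nothing more can be done
None
```

The job is handed in at about 36 s: strainer and pot stand upright in the tray and the lid sits on the empty heater's ledge; I checked the lid's final fit by contact height and image code only, and viewed 11 pictures, one over the limit of 10.

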